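# Step the selector up four clicks and start

## Task

Raise the setting on the grey selector box: with a fingertip, push the bar of its click-stop dial round clockwise (seen from above) by exactly four clicks from where it stands, neither fewer nor more, and never go on to a fifth. Then press the green button beside it fully down and let it come back up; do not press it before the dial is set. Only push: do not grip the dial's bar from both sides, and leave the jar, spool, relay and red tape standing around where they are.

Things in the scene. Friction and masses are not known exactly. Their poses are not given: they have to be found in the camera images.
- box: grey selector box with an aluminium top plate, fixed to the bench, 125 (x) x 190 (y) x 45 mm high; origin at the centre of its underside, z up, its own +y toward the end with the dial. The dial's axis stands at its own (0, 35) mm, the green button at its own (0, -62) mm. Ten printed ticks round the dial, growing clockwise, mark its click stops
- dial (a joint): dial angle in rad, growing clockwise from above. Ten click stops 24 degrees (0.4189 rad) apart: 0, 0.4189 ... 3.770, end stops a quarter click beyond. Starts in one of the first four. It takes about 4 N at 35 mm from the axis to leave a stop, ever less until half way (12 degrees); from there it snaps forward by itself into the next stop and stays there when let go
- dial_centre (a point): point on the dial's axis at the top of its bar, 76 mm above the bench. The dial is a black disc of 94 mm diameter whose top lies 57 mm above the bench; across it, through the axis, stands a grey bar 90 mm long, 14 mm wide, from 57 to 76 mm above the bench
- dial_pointer (a point): point on the top of the bar 42 mm from the axis at the pointer end, which is marked orange on its top and its end face; the other end is plain grey. The line from point dial_centre to here is the pointer's direction; the bar may be pushed at either end
- start (a joint): travel of the green push button in m: 0 when up, 0.006 fully down; spring loaded, it returns by itself; fully down takes 5 N
- start_top (a point): centre of the top of the green button (28 mm diameter, in a dark ring of 44 mm diameter whose top lies 57 mm above the bench); the top stands 67 mm above the bench when up; it is pressed straight down
- jar_green: loose clear jar with green contents and a black cap, 55 mm diameter, 71 mm high; origin at the centre of its underside; leave alone
- solder_spool: loose white wire spool, 50 mm diameter, 26 mm high, standing on its flange; origin at the centre of its underside; leave alone
- spare_relay: loose black relay block, 45 x 60 x 27 mm; origin at the centre of its underside; leave alone
- tape_red: loose roll of red tape lying flat, 62 mm diameter, 18 mm high; origin at the centre of its underside; leave alone

How it is judged:
By the outcome, as a careful person would: the job done as asked, in the order asked, and still so for the second after the job is handed in, with the robot touching nothing.
It also fails if it takes over 48 s, if anything falls off the work surface, if the arm or the gripper's body presses on something with over 40 N, if the wrist force passes 120 N, or if a joint passes its speed limit or range.

## Robot

A 6-joint arm with a two-finger parallel gripper is mounted at the origin on a cart in front of the work surface, level with it; the furniture and walls round the work are solid. World frame = base frame: x ahead of the robot, y to its left, z up, the work surface at z = 0. Lengths are in mm, angles in rad, forces in N, time in s.
With the tool pointing down it reaches from about 275 to 750 mm from the base axis. Payload 10.2 kg.
Tool frame: the origin (TCP) lies between the finger pads; the fingertips stand 17 mm ahead of it and the grasp point (between the pads) lies 2 mm behind it; z points along the fingers, y is the line along which they close (so a half turn about z gives the same grasp; the last joint's range is limited). The gripper opens to 85 mm and grips with 20 to 120 N. Pads are 22 mm wide; open, the fingers measure 114 mm over their backs; the gripper's body (76 mm by 85 mm) begins 54 mm behind the grasp point. The pads swing forward as they close: fully open they stand 13 mm farther back than shut.
Start: joints at [-1.438, 0.313, 1.498, -0, 1.331, -0.223], TCP at [182.866, -492.129, 248.294] pointing down, gripper open.
Joint ranges: [-2.94, 2.94], [-0.97, 2.17], [0.19, 2.56], [-1.23, 4.37], [0.02, 3.11], [-2.88, 2.88]. Speed limits (rad/s): [2.39, 2.39, 3.01, 3.14, 3.14, 3.14].

## Interface

Orientations are given as a unit quaternion [w, x, y, z].
In Python, from rig import * gives the robot as it stands.
- The arm moves only by the tool step_arm, never from a script. Its argument "commands" is text: rows parted by semicolons, each of 7 numbers parted by spaces: the opening, from 0 (shut) to 1 (fully open), then the shift along the tool's x, y, z in cm, then the turn, a rotation vector about the tool's x, y, z in rad. In form: hand x y z rx ry rz; .... A call has 1 to 20 rows; each row is the pose to reach, as a shift and turn from the pose commanded when the call began, along the tool's axes at that moment; what a row does not reach only later rows make up. A row lasts 1/12 s, in which the tool goes at most 41.7 mm and 7.16 degrees, less where a joint would pass 70% of its speed; a pose out of reach is approached as far as the arm can. A call with a gripper value outside its range is refused whole. The fingers move at their own pace and stop on an object; "newtons" is the grip in N (left out, the last holds). Time passes only in rows, so rows that repeat a pose let the fingers close. It gives the time, the measured TCP pose, the force, the opening and the grip force at its end, in the units of the state.
- sense(): the state, without advancing time (a new reading comes with each control period).
- capture(name): name is "scene" or "top" or "wrist"; returns the picture (420x560x3 uint8, red, green, blue); there is no depth.
- camera_model(name): a dict with "mtx" (3x3 intrinsics, pixels), "eye" and "rotation" of the camera in the world. Camera axes: x right, y down, z forward; pixel columns grow to the right and rows downward; lengths in mm; the calibration is good to about 2 mm. The wrist camera is an equidistant fisheye: a pixel r from the principal point sees the ray r / f radians off the axis. A picture is of the moment at which its call begins: read the wrist's pose just before it. camera_model takes no time and is no camera call; for the wrist camera it gives the pose at the moment of the call.
- finish_job(): hands the job in; it is judged then, once.
Trained networks look in the newest picture that a camera, given by its name, has taken for a name from the list of things; names that differ only in an ending like _2 or _b are one class to them, and where a whole thing is asked for, a point or a joint stands for the part that bears it (a point fixed in the world has none). Each returns a list of dicts, best first, with "score" (0 to 1); they miss things now and then, are a little off and sometimes report something else, mostly with a low value. They report only what shows in the picture. A call takes as long as a camera call.
- search_frame(camera, label): "rect" ([centre column, centre row, width, height] in pixels, round what is visible of it).
- trace(camera, label): "mask" (420x560 bool, what is visible of it) and "rect" ([centre column, centre row, width, height] in pixels, round what is visible of it).
- spot_point(camera, label): "xy" ([column, row] in pixels: a listed point, or the origin of a listed thing).
The state is a dict: "time_s": time; "joints": joint angles; "dq": joint speeds; "tau": joint torques, N m; "eef_pos": TCP position; "ee_rot": TCP orientation; "force": force on the tool from outside, world axes, zero at the start; "wrist_torque": the same for the moment, N m; "grip_width": opening from 0.0 (shut) to 1.0 (fully open); "grip_force": force on a finger pad.
Only numpy, scipy, OpenCV 4.12 (cv2) and the standard library are available. Lean on these libraries where they do the work, as an engineer would, in place of code of your own. Each camera call takes 0.05 s, during which the arm holds its last target. There are 200 camera calls.

## Working session

There is one attempt and no reset: what is moved stays moved. The work goes in short steps, Python scripts to look and compute and a tool call to move; the robot and the scene stay as the last step left them, time stands still between calls to the robot, and variables do not carry over. Pictures are saved under pics/ and viewed, at most 10 in all, crops included, and the job is handed in when it is done.

Besides the shell and the picture viewer there is one more tool, called after ">>>" as name(argument=value, ...), one argument or row to a line, values as JSON. step_arm: Moves the arm, as the interface text tells. Its arguments: {"type":"object","properties":{"commands":{"type":"string"},"newtons":{"type":"number"}},"required":["commands"]}

```bash
mkdir -p pics; cat > h.py <<'E'
from rig import *
import numpy as np, cv2
from scipy.spatial.transform import Rotation as R
def ray(name,uv,m=None):
    m=m or camera_model(name);K=np.array(m["mtx"]);p=np.array([(uv[0]-K[0,2])/K[0,0],(uv[1]-K[1,2])/K[1,1]])
    if name=="wrist":
        r=np.linalg.norm(p);d=np.array([*(p/max(r,1e-9)*np.sin(r)),np.cos(r)])
    else: d=np.array([*p,1.])
    return np.array(m["eye"]),np.array(m["rotation"])@d
def onz(name,uv,z,m=None):
    e,d=ray(name,uv,m);return e+d*(z-e[2])/d[2]
def save(n,im): cv2.imwrite("pics/"+n+".png",cv2.cvtColor(im,cv2.COLOR_RGB2BGR))
E
python3 - <<'E'
from h import *
s=sense();print(s["eef_pos"],s["ee_rot"],s["time_s"])
a=capture("top");b=capture("scene");save("a",np.vstack([a,b])[:, :]) if 0 else (save("top",a),save("scene",b))
for c in("top","scene"):
    print(c,camera_model(c)["eye"])
    for l,z in(("dial_centre",76),("dial_pointer",76),("start_top",67)):
        for r in spot_point(c,l)[:2]: print(l,r["score"],r["xy"],onz(c,r["xy"],z).round(1))
for l in("jar_green","solder_spool","spare_relay","tape_red","box"):
    for r in spot_point("top",l)[:1]: print(l,r["score"],r["xy"],onz("top",r["xy"],0).round(1))
E
```

```text
[ 182.83746936 -491.8755702   247.71543675] [-6.78489897e-04  9.84221163e-01  1.76941350e-01  3.54641029e-05] 0.0
top [ 434.87803029  -39.71425719 1057.58036014]Traceback (most recent call last):
  File "<stdin>", line 7, in <module>
  File "h.py", line 11, in onz
    e,d=ray(name,uv,m);return e+d*(z-e[2])/d[2]
        ~~~^^^^^^^^^^^
  File "h.py", line 9, in ray
    return np.array(m["eye"]),np.array(m["rotation"])@d
                              ~~~~~~~~~~~~~~~~~~~~~~~^~
ValueError: matmul: Input operand 1 has a mismatch in its core dimension 0, with gufunc signature (n?,k),(k,m?)->(n?,m?) (size 3 is different from 4)
```

View pics/top.png

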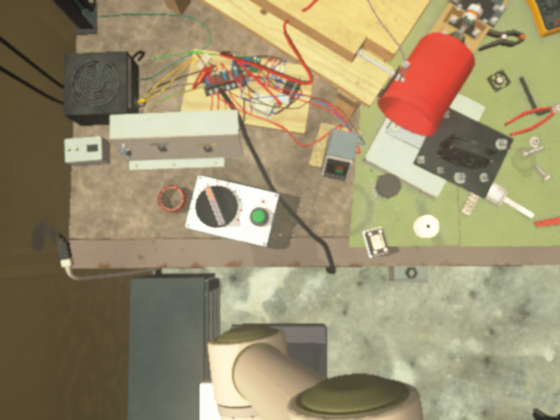

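View pics/scene.png

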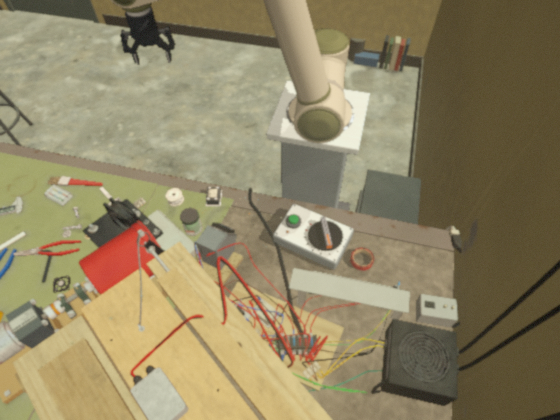

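The top view shows the box at about (233,210), the dial near (216,206) and the button near (259,215). The tape is at (172,199), just left of the box. `rotation` is a quaternion, so I'll fix the helper.

```bash
sed -i 's/np.array(m\["rotation"\])@d/R.from_quat(np.roll(m["rotation"],-1)).apply(d)/' h.py
python3 - <<'E'
from h import *
a=capture("top");b=capture("scene")
for c in("top","scene"):
    print(c,camera_model(c)["eye"])
    for l,z in(("dial_centre",76),("dial_pointer",76),("start_top",67)):
        for r in spot_point(c,l)[:1]: print(l,r["score"],r["xy"],onz(c,r["xy"],z).round(1))
for l in("jar_green","solder_spool","spare_relay","tape_red","box"):
    for r in spot_point("top",l)[:1]: print(l,r["score"],r["xy"],onz("top",r["xy"],0).round(1))
f=lambda im:cv2.resize(im,(400,400),interpolation=cv2.INTER_CUBIC)
save("crop",np.hstack([f(a[165:255,180:290-20]),f(b[200:280,270:350])]))
E
```

```text
top [ 434.87803029  -39.71425719 1057.58036014]
dial_centre 0.83 [214.2, 206.8] [535.3 118.2  76. ]
dial_pointer 0.57 [206.9, 188.9] [574.1 134.1  76. ]
start_top 0.67 [258.7, 217.5] [512.   23.5  67. ]
scene [1127.15066092  150.65523792  973.91609708]
dial_centre 0.67 [326.9, 230.8] [540.8 121.8  76. ]
dial_pointer 0.85 [332.4, 240.5] [566.8 141.1  76. ]
start_top 0.55 [293.4, 220.5] [524.3  27.3  67. ]
solder_spool 0.81 [426.2, 228.5] [ 488.1 -351.6    0. ]
spare_relay 0.77 [369.4, 241.6] [ 459.7 -223.1    0. ]
box 0.62 [238.6, 213.1] [527.8  74.    0. ]
```

View pics/crop.png

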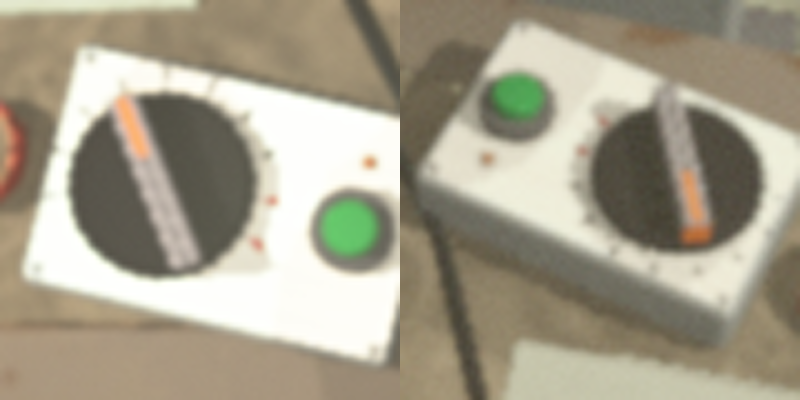

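The crop shows the orange pointer up and slightly left of +x, at world yaw about 22°, with the tail toward the robot. My plan is to shut the fingers and use their flat side to push the tail end clockwise, turning the tool with the dial. First I'll hover beside it.

>>> step_arm(
  commands="0 51.3 -42.8 0 0 0 -1.57;0 51.3 -42.8 0 0 0 -1.57;0 51.3 -42.8 0 0 0 -1.57;0 51.3 -42.8 0 0 0 -1.57;0 51.3 -42.8 0 0 0 -1.57;0 51.3 -42.8 0 0 0 -1.57;0 51.3 -42.8 0 0 0 -1.57;0 51.3 -42.8 0 0 0 -1.57;0 51.3 -42.8 0 0 0 -1.57;0 51.3 -42.8 0 0 0 -1.57;0 51.3 -42.8 0 0 0 -1.57;0 51.3 -42.8 0 0 0 -1.57;0 51.3 -42.8 0 0 0 -1.57;0 51.3 -42.8 0 0 0 -1.57;0 51.3 -42.8 0 0 0 -1.57;0 51.3 -42.8 0 0 0 -1.57;0 51.3 -42.8 0 0 0 -1.57;0 51.3 -42.8 0 0 0 -1.57;0 51.3 -42.8 0 0 0 -1.57;0 51.3 -42.8 0 0 0 -1.57",
)

```text
time_s: 2.47
eef_pos: [514.3, 86.8, 248.4]
ee_rot: [0.0, 0.572, 0.82, -0.0]
force: [-0.1, 0.2, 0.2]
grip_width: -0.004
grip_force: 0.0
```

```bash
cat > look.py <<'E'
from h import *
import sys
s=sense();m=camera_model("wrist");a=capture("wrist");save(sys.argv[1],a)
T=R.from_quat(np.roll(s["ee_rot"],-1));p=np.array(s["eef_pos"])
print(s["time_s"],p.round(1),s["joints"][5],s["grip_width"],"yaw",np.degrees(np.arctan2(*T.apply([1,0,0])[1::-1])),"zdir",T.apply([0,0,1]).round(3),"F",np.round(s["force"],1))
q={}
for l,z in(("dial_centre",76),("dial_pointer",76),("start_top",67)):
    for r in spot_point("wrist",l)[:1]:
        q[l]=onz("wrist",r["xy"],z,m);print(l,r["score"],r["xy"],q[l].round(1),"tool",T.inv().apply(q[l]-p).round(1))
if "dial_pointer" in q and "dial_centre" in q:
    d=q["dial_pointer"]-q["dial_centre"];print("ptr",np.degrees(np.arctan2(d[1],d[0])),np.linalg.norm(d))
E
python3 look.py w1
```

```text
2.4667 [514.3  86.8 248.4] -0.4112874470695868 -0.003523741946957758 yaw 110.26582927062907 zdir [-0. -0. -1.] F [-0.1  0.2  0.2]
dial_centre 0.65 [315.0, 173.1] [539.3 118.2  76. ] tool [ 20.9  34.3 172.4]
dial_pointer 0.9 [353.8, 173.0] [573.8 131.6  76. ] tool [ 21.5  71.3 172.4]
start_top 0.91 [258.8, 249.8] [516.4  24.2  67. ] tool [-59.4 -19.7 181.4]
ptr 21.147132444561457 36.996132794821165
```

View pics/w1.png

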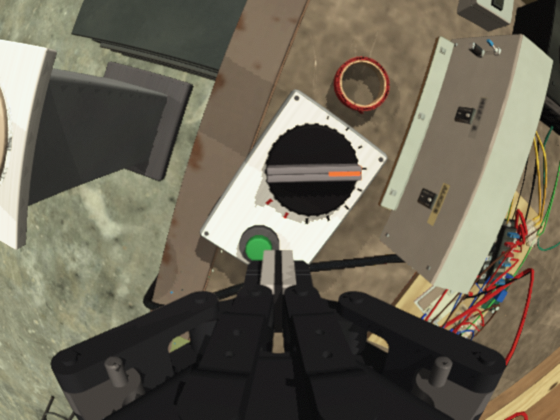

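The wrist view shows the bar from (268,173) to (361,173), the button at (259,247) and the shut tips at (278,268). That puts the dial centre at about (539,118) and the pointer at about 21°. I'll descend behind the tail, backed off by 6 mm.

>>> step_arm(
  commands="0 -0.6 0.1 4 0 0 0;0 -0.6 0.1 8 0 0 0;0 -0.6 0.1 11 0 0 0;0 -0.6 0.1 13.5 0 0 0;0 -0.6 0.1 15.3 0 0 0;0 -0.6 0.1 16.3 0 0 0;0 -0.6 0.1 16.7 0 0 0;0 -0.6 0.1 16.7 0 0 0;0 -0.6 0.1 16.7 0 0 0",
)

```text
time_s: 3.42
eef_pos: [518.3, 82.3, 82.4]
ee_rot: [0.001, 0.571, 0.821, 0.0]
force: [0.1, -0.2, -0.4]
grip_width: 0.001
grip_force: 0.0
```

```bash
python3 look.py w2
```

```text
3.4167 [518.3  82.3  82.4] -0.4207655228263196 0.0012176380404233414 yaw 110.3291991039517 zdir [ 0.002 -0.    -1.   ] F [ 0.1 -0.2 -0.4]
dial_centre 0.86 [347.8, 225.2] [537.9 116.2  76. ] tool [25.  30.1  6.4]
dial_pointer 0.88 [437.4, 220.3] [578.  133.1  76. ] tool [26.8 73.6  6.5]
ptr 22.77659393323827 43.49416783459043
```

View pics/w2.png

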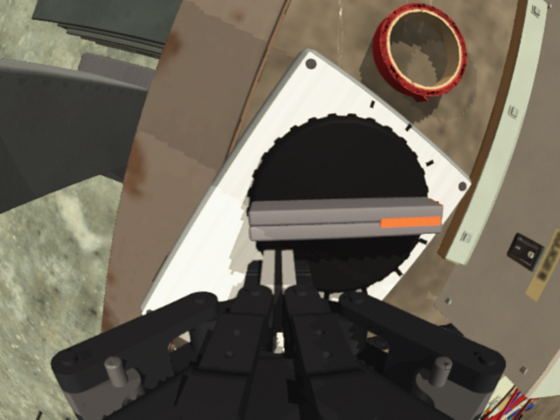

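The tips sit just behind the bar's tail, with a gap of about 7 mm. I'll close it and read the force.

>>> step_arm(
  commands="0 0.3 0 0.1 0 0 0;0 0.5 0 0.1 0 0 0;0 0.6 0 0.1 0 0 0;0 0.7 0 0.1 0 0 0;0 0.7 0 0.1 0 0 0",
)

```text
time_s: 4.03
eef_pos: [515.3, 88.8, 80.4]
ee_rot: [0.0, 0.571, 0.821, -0.0]
force: [-0.1, -4.6, 1.7]
grip_width: -0.001
grip_force: 1.8
```

```bash
python3 look.py w3
```

```text
4.0333 [515.3  88.8  80.4] -0.40810283753605736 -0.0007915591442480348 yaw 110.36484694906707 zdir [ 0.    -0.001 -1.   ] F [-0.1 -4.6  1.7]
dial_centre 0.82 [347.5, 241.7] [537.2 116.3  76. ] tool [18.1 30.1  4.4]
dial_pointer 0.84 [438.0, 236.9] [578.  132.8  76. ] tool [19.4 74.1  4.4]
ptr 22.07737230007859 44.04494421560734
```

```bash
python3 -c "
import numpy as np
c=np.array([1.9,3.1])
for d in list(range(6,67,6)):
    t=np.radians(d);r=np.array([[np.cos(t),-np.sin(t)],[np.sin(t),np.cos(t)]])
    s=c-r@c;print('0 %.2f %.2f 0 0 0 %.3f'%(*s,t),end=';')"
```

```text
0 0.33 -0.18 0 0 0 0.105;0 0.69 -0.33 0 0 0 0.209;0 1.05 -0.44 0 0 0 0.314;0 1.43 -0.50 0 0 0 0.419;0 1.80 -0.53 0 0 0 0.524;0 2.19 -0.52 0 0 0 0.628;0 2.56 -0.48 0 0 0 0.733;0 2.93 -0.39 0 0 0 0.838;0 3.29 -0.26 0 0 0 0.942;0 3.63 -0.10 0 0 0 1.047;0 3.96 0.10 0 0 0 1.152;
```

>>> step_arm(
  commands="0 0.33 -0.18 0 0 0 0.105;0 0.33 -0.18 0 0 0 0.105;0 0.69 -0.33 0 0 0 0.209;0 0.69 -0.33 0 0 0 0.209;0 1.05 -0.44 0 0 0 0.314;0 1.05 -0.44 0 0 0 0.314;0 1.43 -0.50 0 0 0 0.419;0 1.43 -0.50 0 0 0 0.419;0 1.80 -0.53 0 0 0 0.524;0 1.80 -0.53 0 0 0 0.524;0 2.19 -0.52 0 0 0 0.628;0 2.19 -0.52 0 0 0 0.628;0 2.56 -0.48 0 0 0 0.733;0 2.56 -0.48 0 0 0 0.733;0 2.56 -0.48 0 0 0 0.733",
)

```text
time_s: 5.48
eef_pos: [501.9, 111.4, 80.3]
ee_rot: [-0.0, 0.825, 0.565, 0.0]
force: [0.6, -0.5, 0.2]
grip_width: -0.002
grip_force: 0.0
```

```bash
python3 look.py w4
```

```text
5.4833 [501.9 111.4  80.3] 0.3602908834040774 -0.0021400493997673314 yaw 68.7792578962778 zdir [ 0.  0. -1.] F [ 0.6 -0.5  0.2]
dial_centre 0.75 [352.8, 236.8] [539.4 118.6  76. ] tool [20.3 32.3  4.3]
```

View pics/w4.png

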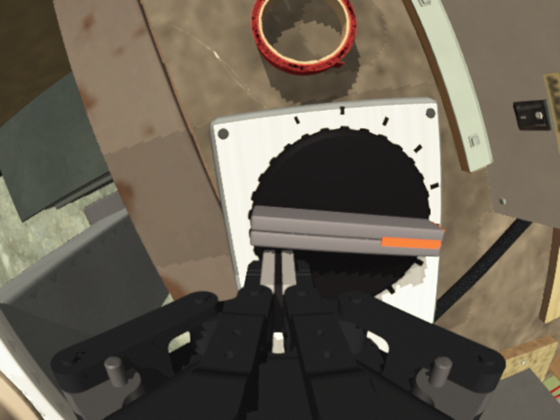

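The bar has swung ahead of the fingertips: it was about 3° counter-clockwise in the tool view and is now about 3° clockwise. That matches two clicks, with the force near 0. I'll go on by one more click.

>>> step_arm(
  commands="0 0.33 -0.18 0 0 0 0.105;0 0.33 -0.18 0 0 0 0.105;0 0.69 -0.33 0 0 0 0.209;0 0.69 -0.33 0 0 0 0.209;0 1.05 -0.44 0 0 0 0.314;0 1.05 -0.44 0 0 0 0.314;0 1.43 -0.50 0 0 0 0.419;0 1.43 -0.50 0 0 0 0.419;0 1.43 -0.50 0 0 0 0.419",
)

```text
time_s: 6.43
eef_pos: [502.5, 126.5, 80.3]
ee_rot: [0.0, 0.925, 0.381, 0.0]
force: [0.6, 0.4, 0.3]
grip_width: -0.002
grip_force: 0.0
```

```bash
python3 look.py w5; python3 -c "
import cv2,numpy as np
for n in ('w2','w3','w4','w5'):
    h=cv2.cvtColor(cv2.imread('pics/%s.png'%n),cv2.COLOR_BGR2HSV);m=cv2.inRange(h,(5,150,180),(20,255,255));m[:, :330]=0
    k,l,s,c=cv2.connectedComponentsWithStats(m);i=1+np.argmax(s[1:,4]);print(n,c[i],s[i])"
```

```text
6.4333 [502.5 126.5  80.3] 0.8101210644268313 -0.001980636789336627 yaw 44.7345688450688 zdir [ 0.  0. -1.] F [0.6 0.4 0.3]
dial_centre 0.94 [350.6, 237.7] [538.8 118.1  76. ] tool [19.9 31.4  4.3]
dial_pointer 0.88 [434.7, 241.4] [566.   86.9  76. ] tool [17.2 72.8  4.3]
ptr -49.02996855300379 41.44093682361395
w2 [410.05765408 221.45924453] [381 217  60  10 503]
w3 [411.01014199 238.69776876] [382 234  60  11 493]
w4 [410.20816327 242.48367347] [381 237  60  12 490]
w5 [409.41513292 241.14110429] [381 236  59  11 489]
```

The pointer has gone from 22° to −49°, which is exactly three clicks. Now the fourth, by the same motion.

>>> step_arm(
  commands="0 0.33 -0.18 0 0 0 0.105;0 0.33 -0.18 0 0 0 0.105;0 0.69 -0.33 0 0 0 0.209;0 0.69 -0.33 0 0 0 0.209;0 1.05 -0.44 0 0 0 0.314;0 1.05 -0.44 0 0 0 0.314;0 1.43 -0.50 0 0 0 0.419;0 1.43 -0.50 0 0 0 0.419;0 1.43 -0.50 0 0 0 0.419",
)

```text
time_s: 7.38
eef_pos: [509.3, 140.0, 80.3]
ee_rot: [-0.0, 0.984, 0.18, 0.0]
force: [0.4, 0.1, -0.2]
grip_width: 0.003
grip_force: 0.0
```

```bash
python3 look.py w6
```

```text
7.3833 [509.3 140.   80.3] 1.2554009879145411 0.0034617812844339704 yaw 20.71764389592722 zdir [ 0.  0. -1.] F [ 0.4  0.1 -0.2]
dial_centre 0.92 [349.3, 237.8] [538.8 118.1  76. ] tool [19.9 30.9  4.3]
dial_pointer 0.76 [433.0, 241.7] [550.7  78.8  76. ] tool [17.1 71.9  4.3]
start_top 0.94 [470.6, 313.2] [518.4  22.8  67. ] tool [-32.9 112.8  13.3]
ptr -73.18994760750418 41.130455147890785
```

View pics/w6.png

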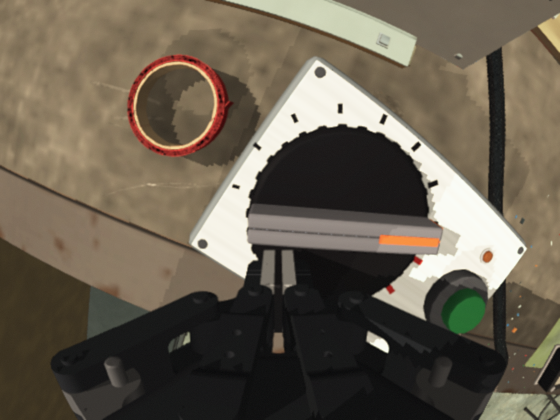

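The pointer is now at −73°, 95–96° from where it started, so that is four clicks. I'll back off, lift and go over to the button.

>>> step_arm(
  commands="0 -0.6 0 0 0 0 0;0 -1.2 0 0 0 0 0;0 -1.2 0 -2 0 0 0;0 -1.2 0 -4 0 0 0;0 -1.2 0 -6 0 0 0;0 -1.6 2.2 -6 0 0 0;0 -2.2 5 -6 0 0 0;0 -2.8 8 -6 0 0 0;0 -3.2 10.2 -6 0 0 0;0 -3.4 11.1 -6 0 0 0;0 -3.4 11.1 -6 0 0 0;0 -3.4 11.1 -4 0 0 0;0 -3.4 11.1 -4 0 0 0",
)

```text
time_s: 8.67
eef_pos: [514.1, 25.3, 117.9]
ee_rot: [-0.001, 0.984, 0.177, -0.002]
force: [-1.0, 1.0, -0.8]
grip_width: -0.003
grip_force: 0.0
```

```bash
python3 look.py w7
```

```text
8.6667 [514.1  25.3 117.9] 1.036256458159825 -0.003013479959425874 yaw 20.37144861436051 zdir [-0.005  0.001 -1.   ] F [-1.   1.  -0.8]
dial_centre 0.83 [134.3, 150.5] [538.8 118.4  76. ] tool [ 55.7 -78.6  41.9]
dial_pointer 0.62 [209.8, 149.6] [552.7  77.4  76. ] tool [ 54.5 -35.3  41.8]
start_top 0.7 [281.6, 237.5] [517.3  24.3  67. ] tool [ 2.8  2.2 50.9]
ptr -71.30025646054446 43.27290084775946
```

View pics/w7.png

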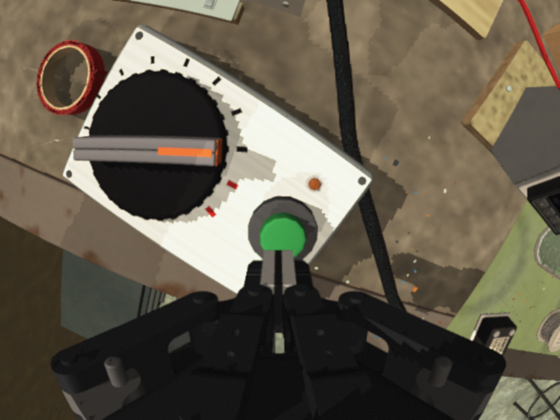

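The tip is over the button at (282,237), and the dial is unchanged. Pressing down, then lifting.

>>> step_arm(
  commands="0 0 0 2.5 0 0 0;0 0 0 3.3 0 0 0;0 0 0 3.7 0 0 0;0 0 0 4 0 0 0;0 0 0 4.2 0 0 0;0 0 0 4.35 0 0 0;0 0 0 4.35 0 0 0;0 0 0 4.35 0 0 0",
)

```text
time_s: 9.53
eef_pos: [516.0, 24.4, 78.0]
ee_rot: [0.0, 0.984, 0.177, 0.0]
force: [-5.7, 1.6, 9.1]
grip_width: 0.0
grip_force: 4.7
```

>>> step_arm(
  commands="0 0 0 0.1 0 0 0;0 0 0 0.1 0 0 0;0 0 0 -1 0 0 0;0 0 0 -3 0 0 0;0 0 0 -6 0 0 0;0 0 0 -9 0 0 0;0 0 0 -12 0 0 0;0 0 0 -12 0 0 0;0 0 0 -12 0 0 0",
)

```text
time_s: 10.28
eef_pos: [516.6, 24.0, 198.5]
ee_rot: [0.001, 0.984, 0.176, 0.002]
force: [0.4, 0.4, 0.1]
grip_width: 0.0
grip_force: 0.0
```

```bash
python3 look.py w8
```

```text
10.2833 [516.6  24.  198.5] 1.0356817363064772 0.00015178461870185437 yaw 20.331111317762144 zdir [ 0.004 -0.001 -1.   ] F [0.4 0.4 0.1]
dial_centre 0.67 [176.0, 139.0] [542.9 118.3  76. ] tool [ 56.9 -79.5 122.6]
dial_pointer 0.87 [225.0, 144.0] [551.6  79.7  76. ] tool [ 51.7 -40.4 122.6]
start_top 0.88 [279.6, 206.2] [517.6  22.6  67. ] tool [-1.000e-01  1.400e+00  1.315e+02]
ptr -77.30273423851223 39.50443593239378
```

View pics/w8.png

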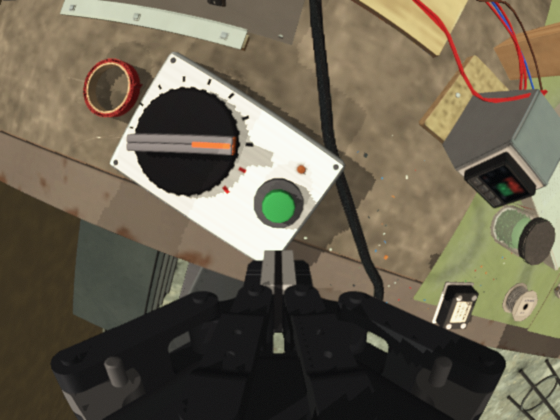

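The dial is set with its pointer near (232,146), the button is back up at (279,206), and the arm is clear. Handing in.

```bash
python3 -c "from rig import *; print(finish_job())"
```

```text
the job is handed in; nothing more can be done
None
```

The dial was pushed four clicks clockwise, then the green button was pressed to its stop and came back up; the job was handed in at about 10 s with the arm clear and no verdict returned.

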